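# Put the desk things back in their holders

## Task

Tidy the desk: put the stapler, the tape measure, the glue stick and the ink bottle each into the grey holder made for it, resting on the holder's floor, the glue stick and the bottle upright with their caps up and the stapler and tape measure flat on their undersides. The long narrow tray is for the stapler, the squarish tray for the tape measure, the narrow round cup for the glue stick and the wide round cup for the ink bottle. Leave the mouse and the eraser where they are.

Things in the scene. Friction and masses are not known exactly. Their poses are not given: they have to be found in the camera images.
- stapler_mid (a point): Desk stapler with a dark blue arm over a black base, 30 wide (x) x 136 long (y) x 49 mm high, lying on its base, 0.24 kg, its arm does not move. Point: its middle, half-way up (24.5 mm above its underside); y runs along its length, z up. The arm's sides (26 mm apart) are at 35 to 49 mm above the underside.
- tape_measure_mid (a point): Yellow and black pocket tape measure, a squarish block 62 (x) x 66 (y) x 34 mm high, 0.22 kg; a small hook tab at its -y end makes it 73 mm long in y. Point: the middle of the block, half-way up (17 mm above its underside); x is across the 62 mm, z up.
- glue_stick_mid (a point): Glue stick standing upright, a round stick with a green cap, 26 mm diameter, 90 mm high. Point: on its axis, half-way up (45 mm above its foot); z up.
- ink_bottle_mid (a point): Small white ink refill bottle with a magenta label and nozzle cap, standing; round body 39 mm diameter up to 65 mm, then a nozzle cap 24 mm diameter to 90 mm. Point: on its axis, half-way up (45 mm above its foot); z up.
- stapler_tray_floor (a point): Long narrow grey tray, fixed to the desk, open on top: pocket 46 (x) x 150 mm (y), walls 4 mm thick, rim 10 mm above the desk, floor 4 mm above the desk. Point: centre of the pocket's floor; y runs along its length, z up.
- measure_tray_floor (a point): Squarish grey tray, fixed to the desk, open on top: pocket 78 (x) x 86 mm (y), walls 4 mm thick, rim 10 mm above the desk, floor 4 mm above the desk. Point: centre of the pocket's floor; axes along its sides, z up.
- glue_well_floor (a point): Narrow round grey cup, fixed to the desk: 35 mm inside diameter, flaring to about 45 mm at its rim 24 mm above the desk, floor 4 mm above the desk. Point: centre of the floor inside; z up.
- ink_well_floor (a point): Wide round grey cup, fixed to the desk: 50 mm inside diameter, flaring to about 60 mm at its rim 24 mm above the desk, floor 4 mm above the desk. Point: centre of the floor inside; z up.
- mouse: Black computer mouse, 106 x 60 x 35 mm, at the back of the desk: leave it. Origin: centre of its underside.
- rubber: Blue and white eraser, 18 x 42 x 11 mm, at the back right of the desk: leave it. Origin: centre of its underside.
There are look-alikes about, which are no part of the job. What is shaped like the part that bears tape_measure_mid but purple is not meant.

How it is judged:
By the outcome, as a careful person would: the job done as asked, in the order asked, and still so for the second after the job is handed in, with the robot touching nothing.
It also fails if it takes over 106 s, if anything falls off the work surface, if the arm or the gripper's body presses on something with over 40 N, if the wrist force passes 120 N, or if a joint passes its speed limit or range.

## Robot

A 6-joint arm with a two-finger parallel gripper is mounted at the origin on a cart in front of the work surface, level with it; the furniture and walls round the work are solid. World frame = base frame: x ahead of the robot, y to its left, z up, the work surface at z = 0. Lengths are in m, angles in rad, forces in N, time in s.
With the tool pointing down it reaches from about 0.2 to 0.875 m from the base axis. Payload 3.4 kg.
Tool frame: the origin (TCP) lies between the finger pads; the fingertips stand 25 mm ahead of it and the grasp point (between the pads) lies 6 mm ahead of it (r.nose_length is the z of the fingertips in the tool frame, in m); z points along the fingers, x is the direction in which the jaws open and shut, and the axes are right-handed (so a half turn about z gives the same grasp; the last joint's range is limited). The gripper opens to 94 mm and grips with 3 to 60 N. Pads are 16 mm wide; open, the fingers measure 119 mm over their backs; the gripper's body (75 mm by 177 mm) begins 78 mm behind the grasp point.
Start: joints at [0.996, 0.276, 1.505, -0, 1.361, -0.121], TCP at [0.252, 0.517, 0.23] pointing down, gripper open.
Joint ranges: [-2.89, 2.89], [-0.75, 2.08], [0.22, 2.7], [-1.18, 4.32], [0.11, 2.71], [-2.7, 2.7]. Speed limits (rad/s): [2.57, 2.57, 3.14, 3.14, 3.14, 3.14].

## Interface

Orientations are given as a unit quaternion [w, x, y, z].
In Python, from plant import r, gripper_to, inverse_kinematics, vision, models, telemetry gives the robot as it stands. Calls block until the motion is done:
- r.move_to(position, orientation): joint-space move of the TCP to a pose.
- r.move_l(position, rot=None, vel=0.15, guard=None): straight line of the TCP; rot=None keeps the orientation; vel is the mean speed in m/s. With guard (N) it stops when the force on the tool has changed by that much, and returns True; else False.
- r.movej(angles): joint-space move.
- gripper_to(opening, f_grip=None): finger opening in m; f_grip is the grip in N (None keeps the last); returns when the fingers have stopped.
- r.hold(seconds).
- inverse_kinematics(position, orientation): joint angles nearest the present ones, or None.
- vision.snapshot(name): name is "side" or "top"; returns the picture (384x512x3 uint8, red, green, blue); there is no depth.
- vision.get_calibration(name): a dict with "fx", "fy", "cx", "cy" (pixels), "D" ([k1, k2, p1, p2, k3] as OpenCV has them; the pictures are not rectified), "position" and "orientation" of the camera in the world. Camera axes: x right, y down, z forward; pixel columns grow to the right and rows downward; lengths in m; the calibration is good to about 2 mm. A picture is of the moment at which its call begins. get_calibration takes no time and is no camera call.
A pose or a line that the arm cannot do raises r.PlanningError and nothing moves.
- r.sign_off(): hands the job in, once; it reports no verdict.
Trained networks look in the newest picture that a camera, given by its name, has taken for a name from the list of things; names that differ only in an ending like _2 or _b are one class to them, and where a whole thing is asked for, a point or a joint stands for the part that bears it (a point fixed in the world has none). Each returns a list of dicts, best first, with "score" (0 to 1); they miss things now and then, are a little off and sometimes report something else, mostly with a low value. They report only what shows in the picture. A call takes as long as a camera call. They do not tell look-alikes from the thing itself.
- models.boxes_of(thing, camera): "at" ([x, y, z] in m, in world coordinates, good to about 4 mm: the middle of the surface that is visible of it).
- models.regions_of(thing, camera): "pixels" (384x512 bool, what is visible of it).
- models.mark_of(thing, camera): "at" ([x, y, z] in m, in world coordinates, good to about 4 mm: a listed point, or the origin of a listed thing).
Readings, each from a call of its own:
- telemetry.current_t(): time.
- telemetry.current_joints(): joint angles.
- telemetry.current_dq(): joint speeds.
- telemetry.current_joint_efforts(): joint torques, N m.
- telemetry.current_ee_pos(): TCP position.
- telemetry.current_tool_rot(): TCP orientation.
- telemetry.current_wrist_force(): force on the tool from outside, world axes, zero at the start.
- telemetry.current_torque(): the same for the moment, N m.
- telemetry.current_opening(): finger opening in m.
Only numpy, scipy, OpenCV 4.12 (cv2) and the standard library are available. Lean on these libraries where they do the work, as an engineer would, in place of code of your own. Each camera call takes 0.05 s, during which the arm holds its last target. There are 200 camera calls.

## Working session

There is one attempt and no reset: what is moved stays moved. The work goes in short steps, each a Python script; the robot and the scene stay as the last script left them, time stands still between calls to the robot, and variables do not carry over. Pictures are saved under pics/ and viewed, about 12 in all and at most 16, crops included, and the job is handed in when it is done.

```bash
ls; mkdir -p pics; python3 - <<'E'
from plant import r, vision, models, telemetry
import cv2
for n in ("side","top"):
    im=vision.snapshot(n); cv2.imwrite(f"pics/{n}0.png",im[:,:,::-1])
    c=vision.get_calibration(n); print(n,c)
    for t in "stapler_mid tape_measure_mid glue_stick_mid ink_bottle_mid stapler_tray_floor measure_tray_floor glue_well_floor ink_well_floor mouse rubber".split():
        print(t,[(round(d["score"],2),[round(float(x),3) for x in d["at"]]) for d in models.mark_of(t,n)][:4])
print(telemetry.current_t())
E
```

```text
pics
side {'fx': 471.9892354199487, 'fy': 471.9892354199487, 'cx': 262.7328548600731, 'cy': 195.39506509054067, 'D': array([-0.13920323,  0.        ,  0.        ,  0.        ,  0.        ]), 'position': array([ 0.15808361, -0.83346596,  0.6582767 ]), 'orientation': array([-0.46319194,  0.8529119 , -0.21589051,  0.1067043 ])}
stapler_mid [(0.64, [0.601, -0.296, 0.025])]
tape_measure_mid [(0.81, [0.447, 0.263, 0.017]), (0.69, [0.513, 0.153, 0.021])]
glue_stick_mid [(0.93, [0.595, 0.081, 0.045])]
ink_bottle_mid [(0.96, [0.433, 0.067, 0.05])]
stapler_tray_floor [(0.64, [0.435, -0.112, 0.002])]
measure_tray_floor [(0.55, [0.582, -0.098, 0.002])]
glue_well_floor [(0.7, [0.594, 0.263, 0.009])]
ink_well_floor [(0.85, [0.441, -0.296, 0.0])]
mouse [(0.68, [0.772, 0.25, -0.0])]
rubber [(0.43, [0.747, -0.232, -0.0]), (0.31, [0.583, -0.097, 0.001])]
top {'fx': 457.6889768672065, 'fy': 457.6889768672065, 'cx': 244.46471793617235, 'cy': 194.31811431952565, 'D': array([0.04226321, 0.        , 0.        , 0.        , 0.        ]), 'position': array([ 0.53018764, -0.01410006,  1.45932853]), 'orientation': array([ 0.01775736, -0.69996935,  0.71367604, -0.01985183])}
stapler_mid [(0.74, [0.597, -0.3, 0.025])]
tape_measure_mid [(0.74, [0.514, 0.146, 0.016]), (0.64, [0.445, 0.27, 0.018])]
glue_stick_mid [(0.45, [0.592, 0.08, 0.045])]
ink_bottle_mid [(0.59, [0.43, 0.064, 0.047])]
stapler_tray_floor [(0.56, [0.432, -0.109, 0.003])]
measure_tray_floor [(0.81, [0.585, -0.099, 0.003])]
glue_well_floor [(0.55, [0.59, 0.263, 0.002])]
ink_well_floor [(0.9, [0.441, -0.299, 0.001]), (0.69, [0.771, 0.249, 0.005])]
mouse [(0.76, [0.77, 0.25, 0.003]), (0.27, [0.434, -0.111, 0.005])]
rubber [(0.45, [0.744, -0.226, 0.001])]
1.1
```

View pics/top0.png

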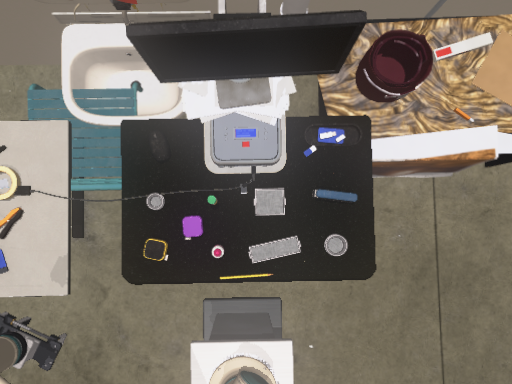

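View pics/side0.png

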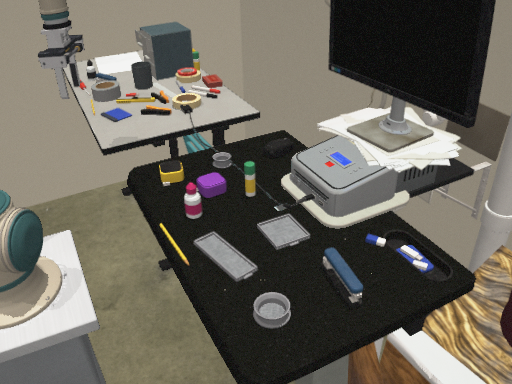

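Top picture: the yellow/black tape is at (155,250), with its hook near (166,258). The purple look-alike is at (192,226), so the yellow one is the target. Glue is at (212,200) and ink at (217,252), with one of each on the desk; the others are on the far table. The stapler is at (335,196). Holders: glue cup (155,201), ink cup (336,245), stapler tray (275,250), measure tray (270,202).

Next I'll fit poses from the masks.

```bash
cat > fit.py <<'E'
import numpy as np, cv2
from scipy.spatial.transform import Rotation as R
from scipy.optimize import minimize
from plant import vision, models
def box(x,y,z0,z1): return np.array([[a*x/2,b*y/2,c] for a in(-1,1) for b in(-1,1) for c in(z0,z1)])
def cyl(*dz): 
    t=np.linspace(0,2*np.pi,24,endpoint=False)
    return np.vstack([np.c_[d/2*np.cos(t),d/2*np.sin(t),0*t+z] for d,z in dz])
S=dict(stapler_mid=[box(.03,.136,0,.049)],
 tape_measure_mid=[box(.062,.066,0,.034)],
 glue_stick_mid=[cyl((.026,0),(.026,.09))],
 ink_bottle_mid=[cyl((.039,0),(.039,.065)),cyl((.024,.065),(.024,.09))],
 stapler_tray_floor=[box(.054,.158,0,.01)], measure_tray_floor=[box(.086,.094,0,.01)],
 glue_well_floor=[cyl((.043,0),(.047,.024))], ink_well_floor=[cyl((.058,0),(.062,.024))])
def proj(P,n):
    c=vision.get_calibration(n); q=c["orientation"]
    Rc=R.from_quat([*q[1:],q[0]]).as_matrix().T
    K=np.array([[c["fx"],0,c["cx"]],[0,c["fy"],c["cy"]],[0,0,1]])
    return cv2.projectPoints(np.asarray(P,float).reshape(-1,1,3),cv2.Rodrigues(Rc)[0],-Rc@c["position"],K,c["D"])[0].reshape(-1,2)
def render(name,p,n,k=4):
    im=np.zeros((384*k,512*k),np.uint8); Rz=R.from_euler('z',p[2]).as_matrix()
    for s in S[name]:
        u=proj(s@Rz.T+[p[0],p[1],0],n)
        h=cv2.convexHull(((u+.5)*k*16).astype(np.int32)); cv2.fillConvexPoly(im,h,1,shift=4)
    return im
def fit(name,p0,cams,masks,yaw):
    def cost(v):
        p=[v[0],v[1],v[2] if yaw else 0]; c=0
        for n in cams:
            a=render(name,p,n); b=masks[n]; c+=1-(a&b).sum()/(a|b).sum()
        return c/len(cams)
    best=None
    for y0 in (np.arange(-1.4,1.6,.4) if yaw else [0]):
        x0=[*p0,y0][:3 if yaw else 2]
        sim=np.array([x0]+[np.array(x0)+d for d in np.diag([.008,.008,.25])[:len(x0),:len(x0)]])
        s=minimize(cost,x0,method='Nelder-Mead',options=dict(initial_simplex=sim,xatol=3e-4,fatol=1e-4,maxiter=80))
        if best is None or s.fun<best.fun: best=s
    return best
def mask(name,n,p0):
    u=proj([[*p0,.02]],n)[0]; c=models.regions_of(name,n)
    c=[d["pixels"] for d in c if np.linalg.norm(np.argwhere(d["pixels"]).mean(0)[::-1]-u)<15]
    return np.kron(c[0].astype(np.uint8),np.ones((4,4),np.uint8)) if c else None
E
python3 - <<'E'
from fit import *
for n in("side","top"): vision.snapshot(n)
G=dict(stapler_mid=(.599,-.298),tape_measure_mid=(.446,.267),glue_stick_mid=(.593,.08),ink_bottle_mid=(.432,.066),
stapler_tray_floor=(.433,-.11),measure_tray_floor=(.584,-.098),glue_well_floor=(.592,.263),ink_well_floor=(.441,-.297))
for k,g in G.items():
    m={n:mask(k,n,g) for n in("side","top")}
    for cams in (["top"],["side"],["top","side"]):
        if any(m[n] is None for n in cams): print(k,cams,"none"); continue
        b=fit(k,g,cams,m,k[:3] in("sta","tap","mea")); print(k,cams,b.x.round(4),round(b.fun,3))
t=cv2.imread("pics/top0.png"); cv2.imwrite("pics/cropA.png",cv2.resize(t[180:280,130:230],None,fx=5.5,fy=5.5,interpolation=cv2.INTER_CUBIC))
s=cv2.imread("pics/side0.png"); cv2.imwrite("pics/cropB.png",cv2.resize(s[130:240,140:320],None,fx=4.4,fy=4.4,interpolation=cv2.INTER_CUBIC))
E
```

```text
stapler_mid ['top'] [ 0.5979 -0.2957 -0.1313] 0.185
stapler_mid ['side'] [ 0.6009 -0.2977 -0.2432] 0.175Traceback (most recent call last):
  File "<stdin>", line 9, in <module>
  File "fit.py", line 36, in fit
    s=minimize(cost,x0,method='Nelder-Mead',options=dict(initial_simplex=sim,xatol=3e-4,fatol=1e-4,maxiter=80))
    res = _minimize_neldermead(fun, x0, args, callback, bounds=bounds,
                               **options)
    fxr = func(xr)
    fx = function(np.copy(x), *(wrapper_args + args))
  File "fit.py", line 30, in cost
    a=render(name,p,n); b=masks[n]; c+=1-(a&b).sum()/(a|b).sum()
  File "fit.py", line 23, in render
    u=proj(s@Rz.T+[p[0],p[1],0],n)
  File "fit.py", line 16, in proj
    c=vision.get_calibration(n); q=c["orientation"]
ValueError: time passes only in moves, steps and waits
```

```bash
sed -i 's/^def box/CAL={n:vision.get_calibration(n) for n in("side","top")}\ndef box/; s/c=vision.get_calibration(n); q/c=CAL[n]; q/' fit.py
time python3 - <<'E'
from fit import *
for n in("side","top"): vision.snapshot(n)
G=dict(stapler_mid=(.599,-.298),tape_measure_mid=(.446,.267),glue_stick_mid=(.593,.08),ink_bottle_mid=(.432,.066),
stapler_tray_floor=(.433,-.11),measure_tray_floor=(.584,-.098),glue_well_floor=(.592,.263),ink_well_floor=(.441,-.297))
for k,g in G.items():
    m={n:mask(k,n,g) for n in("side","top")}
    for cams in (["top"],["side"],["top","side"]):
        if any(m[n] is None for n in cams): print(k,cams,"none"); continue
        b=fit(k,g,cams,m,k[:3] in("sta","tap","mea")); print(k,cams,b.x.round(4),round(b.fun,3))
t=cv2.imread("pics/top0.png"); cv2.imwrite("pics/cropA.png",cv2.resize(t[180:280,130:230],None,fx=5.5,fy=5.5,interpolation=cv2.INTER_CUBIC))
s=cv2.imread("pics/side0.png"); cv2.imwrite("pics/cropB.png",cv2.resize(s[130:240,140:320],None,fx=4.4,fy=4.4,interpolation=cv2.INTER_CUBIC))
E
```

```text
stapler_mid ['top'] [ 0.5977 -0.2993 -0.1196] 0.18
stapler_mid ['side'] [ 0.6006 -0.2965 -0.2502] 0.196
stapler_mid ['top', 'side'] [ 0.5981 -0.2964 -0.1678] 0.209
tape_measure_mid ['top'] [ 0.4403  0.2608 -1.5929] 0.134
tape_measure_mid ['side'] [ 0.4443  0.2647 -0.228 ] 0.105
tape_measure_mid ['top', 'side'] [ 0.4417  0.2609 -0.1959] 0.154
glue_stick_mid ['top'] [0.5899 0.0823] 0.135
glue_stick_mid ['side'] [0.5923 0.0832] 0.082
glue_stick_mid ['top', 'side'] [0.591  0.0823] 0.13
ink_bottle_mid ['top'] [0.4353 0.0675] 0.218
ink_bottle_mid ['side'] [0.433  0.0709] 0.271
ink_bottle_mid ['top', 'side'] [0.433  0.0687] 0.248
stapler_tray_floor ['top'] [ 0.4327 -0.1098  0.1883] 0.063
stapler_tray_floor ['side'] [ 0.4333 -0.1103  0.1935] 0.065
stapler_tray_floor ['top', 'side'] [ 0.4331 -0.1107  0.1865] 0.065
measure_tray_floor ['top'] none
measure_tray_floor ['side'] [ 0.5845 -0.0973  0.0034] 0.041
measure_tray_floor ['top', 'side'] none
glue_well_floor ['top'] [0.5894 0.2622] 0.153
glue_well_floor ['side'] [0.5913 0.2647] 0.169
glue_well_floor ['top', 'side'] [0.5905 0.2626] 0.162
ink_well_floor ['top'] [ 0.4461 -0.2997] 0.211
ink_well_floor ['side'] [ 0.4418 -0.3033] 0.177
ink_well_floor ['top', 'side'] [ 0.4431 -0.3019] 0.195
real	2m2.837s
user	1m28.694s
sys	0m22.277s
```

View pics/cropA.png

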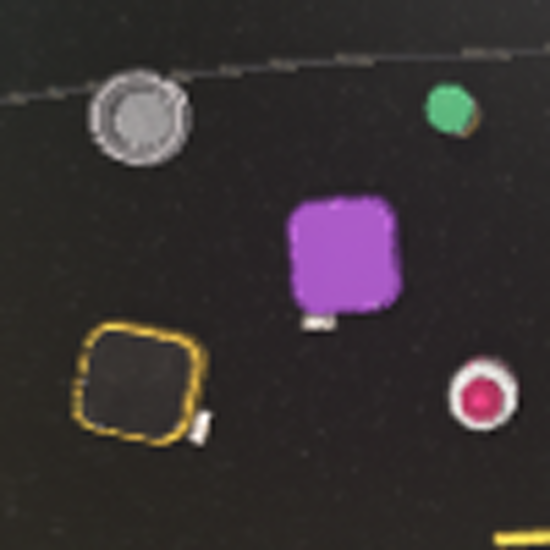

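View pics/cropB.png

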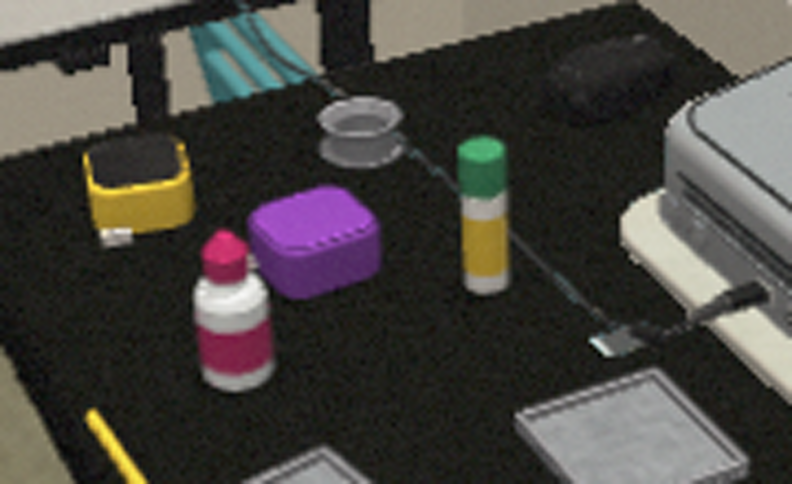

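The top crop shows the yellow tape at about (155.4,249.6) in full-picture pixels, with its hook on the right (-y) edge. Purple is the look-alike. The cable lies on the desk behind the glue cup. I'll check yaw and centres by colour in the top view.

```bash
cat > bp.py <<'E'
from fit import *
def back(u,n,z):
    c=CAL[n]; q=c["orientation"]; Rc=R.from_quat([*q[1:],q[0]]).as_matrix()
    K=np.array([[c["fx"],0,c["cx"]],[0,c["fy"],c["cy"]],[0,0,1]])
    v=cv2.undistortPoints(np.asarray(u,float).reshape(-1,1,2),K,c["D"]).reshape(-1,2)
    d=np.c_[v,np.ones(len(v))]@Rc.T
    return c["position"][:2]+d[:,:2]*((z-c["position"][2])/d[:,2])[:,None]
def col(im,lo,hi,roi,n,z):
    x0,x1,y0,y1=roi; h=cv2.cvtColor(im,cv2.COLOR_RGB2HSV)[y0:y1,x0:x1]
    m=cv2.inRange(h,lo,hi); p=np.argwhere(m)[:,::-1]+[x0,y0]
    w=back(p,n,z); rc=cv2.minAreaRect((w*1000).astype(np.float32))
    c,s,v=cv2.PCACompute2(w,None); 
    return len(p),np.round(rc[0],1),np.round(rc[1],1),round(rc[2],1),"pca yaw",round(float(np.degrees(np.arctan2(s[0,1],s[0,0])))%180-90,1)
E
python3 - <<'E'
from bp import *
im=cv2.imread("pics/top0.png")[:,:,::-1].copy()
print("stapler",col(im,(95,60,40),(120,255,255),(305,365,180,212),"top",.049))
print("tape",col(im,(20,80,60),(35,255,255),(135,180,230,270),"top",.034))
print("mtray",col(im,(0,0,70),(180,60,255),(250,292,183,220),"top",.01))
print("strays",col(im,(0,0,70),(180,60,255),(242,308,232,266),"top",.01))
print("glue",col(im,(60,60,60),(85,255,255),(200,222,190,208),"top",.09))
print("ink",col(im,(150,90,60),(179,255,255),(208,228,244,262),"top",.085))
print("gwell",col(im,(0,0,70),(180,60,255),(143,168,194,215),"top",.024))
print("iwell",col(im,(0,0,70),(180,60,255),(320,352,230,260),"top",.024))
cv2.imwrite("pics/cropC.png",cv2.cvtColor(cv2.resize(im[175:265,240:360],None,fx=6,fy=6,interpolation=cv2.INTER_CUBIC),cv2.COLOR_RGB2BGR))
E
```

```text
stapler (356, array([ 598.2, -302.9]), array([127.1,  27.3]), 82.0, 'pca yaw', -8.1)
tape (143, array([442. , 261.1]), array([71.2, 64.5]), 75.6, 'pca yaw', -1.9)
mtray (861, array([584.7, -96.5]), array([101.4,  88.8]), 88.9, 'pca yaw', 5.6)
strays (935, array([ 420.7, -112.1]), array([ 85.2, 167.5]), 10.4, 'pca yaw', 11.7)
glue (68, array([591. ,  81.6]), array([24., 24.]), 88.9, 'pca yaw', 66.4)
ink (47, array([431.1,  66.4]), array([17.9, 20.8]), 89.1, 'pca yaw', 82.8)
gwell (264, array([589.5, 261.5]), array([56.4, 47. ]), 88.9, 'pca yaw', -4.2)
iwell (424, array([ 444.5, -299.8]), array([71.7, 65.1]), 89.0, 'pca yaw', -13.5)
```

View pics/cropC.png

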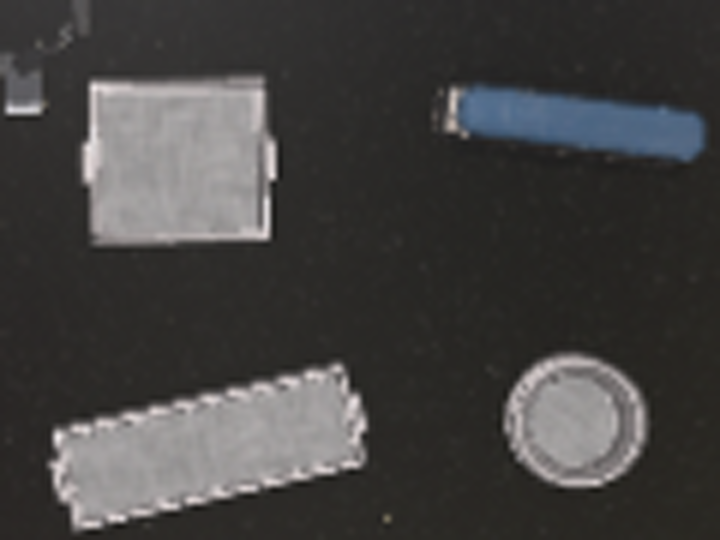

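Everything agrees to within about 4 mm. I'll go in the order listed, starting with the stapler.

```bash
cat > act.py <<'E'
import numpy as np
from plant import r, gripper_to, inverse_kinematics, telemetry as T
def quat(psi): return [0,float(np.cos(psi/2)),float(np.sin(psi/2)),0]
def best(p,psi):
    q0=np.array(T.current_joints()); o=[]
    for k in(-1,0,1):
        q=inverse_kinematics(p,quat(psi+k*np.pi))
        if q is not None and abs(q[5])<2.5: o.append((abs(q[5]-q0[5]),psi+k*np.pi))
    return quat(min(o)[1])
def go(x,y,z,psi): r.move_to([x,y,z],best([x,y,z],psi))
HI=.22
def pick(x,y,psi,tip,f,opening=.09):
    go(x,y,HI,psi); gripper_to(opening)
    hit=r.move_l([x,y,tip+.025],vel=.15,guard=15)
    gripper_to(0.0,f_grip=f); w=T.current_opening()
    r.move_l([x,y,HI],vel=.2); print("pick hit",hit,"w",round(w,4),"after lift",round(T.current_opening(),4),"t",T.current_t())
def place(x,y,psi,tip,opening):
    """tip: fingertip height at which the thing should rest on the floor"""
    go(x,y,HI,psi); r.hold(.2)
    r.move_l([x,y,tip+.025+.02],vel=.2)
    hit=r.move_l([x,y,tip+.025-.004],vel=.04,guard=5)
    print("place hit",hit,"z err",round(T.current_ee_pos()[2]-tip-.025,4))
    gripper_to(opening); r.move_l([x,y,HI],vel=.25); print("t",T.current_t())
def snap(*names,tag):
    import cv2; from plant import vision
    for n in names: cv2.imwrite(f"pics/{n}_{tag}.png",vision.snapshot(n)[:,:,::-1])
E
python3 - <<'E'
from act import *
pick(.598,-.299,-.14,.030,40,.07)
snap("side",tag="stap")
E
```

```text
pick hit False w 0.0252 after lift 0.0249 t 8.8667
```

View pics/side_stap.png

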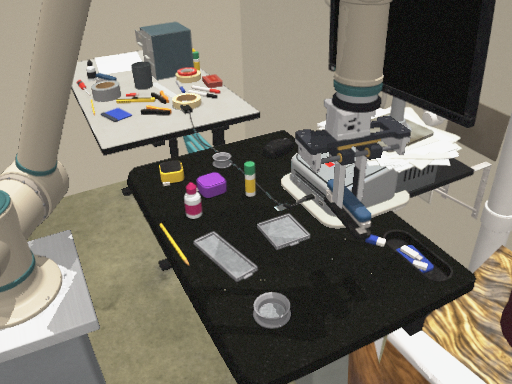

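```bash
python3 - <<'E'
import cv2
i=cv2.imread("pics/side_stap.png")[160:250,300:410]; cv2.imwrite("pics/c1.png",cv2.convertScaleAbs(cv2.resize(i,None,fx=6,fy=6,interpolation=cv2.INTER_CUBIC),alpha=1.8,beta=20))
E
```

```text
(no output)
```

View pics/c1.png

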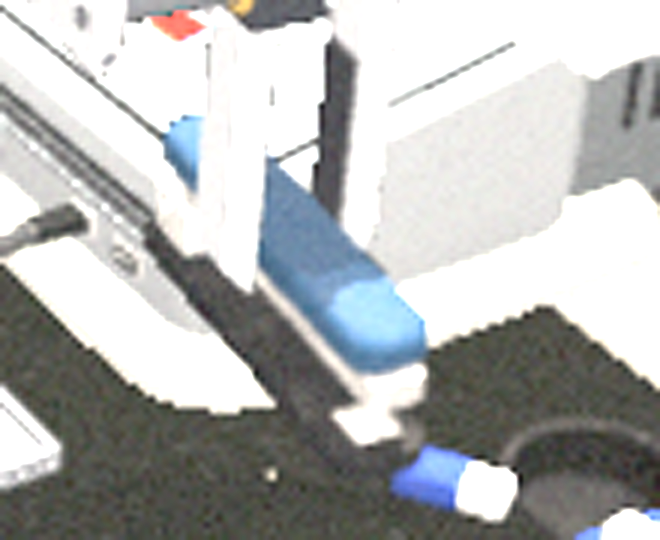

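```bash
python3 - <<'E'
from fit import *
Rz=R.from_euler('z',-.14).as_matrix()
for z in (.049,.049+.165):
    print(proj(np.array([[0,.064,0],[0,-.064,0]])@Rz.T+[.598,-.299,z],"side").round(0))
E
```

```text
[[326. 246.]
 [357. 288.]]
[[331. 176.]
 [367. 214.]]
```

The prediction matches the held stapler, so it is level. Next I'll place it, then pick up the tape.

```bash
python3 - <<'E'
from act import *
place(.433,-.110,.187,.034,.06)
pick(.443,.264,-.2,.012,35,.094)
snap("side","top",tag="tape")
import cv2
a=cv2.imread("pics/side_tape.png");b=cv2.imread("pics/top_tape.png")
v=[cv2.resize(a[100:300,130:330],(400,400),interpolation=2),cv2.resize(b[190:290,230:330],(400,400),interpolation=2)]
cv2.imwrite("pics/c2.png",cv2.convertScaleAbs(cv2.hconcat(v),alpha=1.3,beta=15))
E
```

```text
place hit True z err -0.0005
t 12.9917
pick hit False w 0.0607 after lift 0.0608 t 18.1333
```

View pics/c2.png

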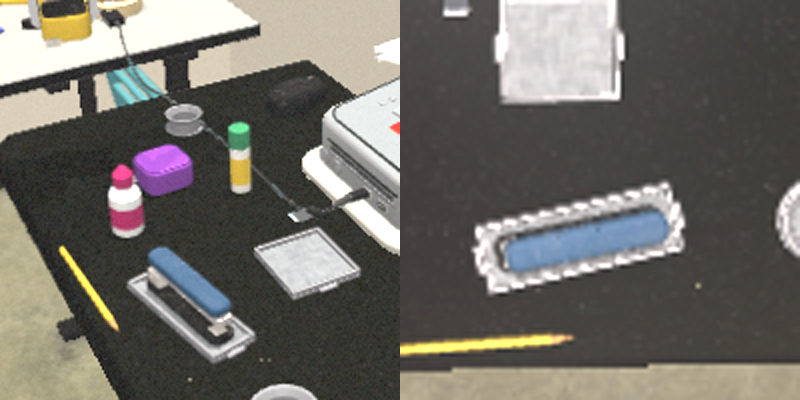

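The stapler sits flat and inside its tray (top crop 480–680 × 190–290). The tape is gripped. Now the tape goes into its tray, then I'll pick the glue stick.

```bash
python3 - <<'E'
from act import *
place(.5845,-.0945,0,.016,.078)
pick(.591,.082,np.pi/2,.043,25,.06)
snap("side","top",tag="glue")
import cv2
a=cv2.imread("pics/side_glue.png");b=cv2.imread("pics/top_glue.png")
v=[cv2.resize(a[80:280,140:340],(400,400),interpolation=2),cv2.resize(b[170:270,210:310],(400,400),interpolation=2)]
cv2.imwrite("pics/c3.png",cv2.convertScaleAbs(cv2.hconcat(v),alpha=1.3,beta=15))
E
```

```text
place hit True z err -0.0003
t 22.6833
pick hit False w 0.0262 after lift 0.026 t 27.0417
```

View pics/c3.png

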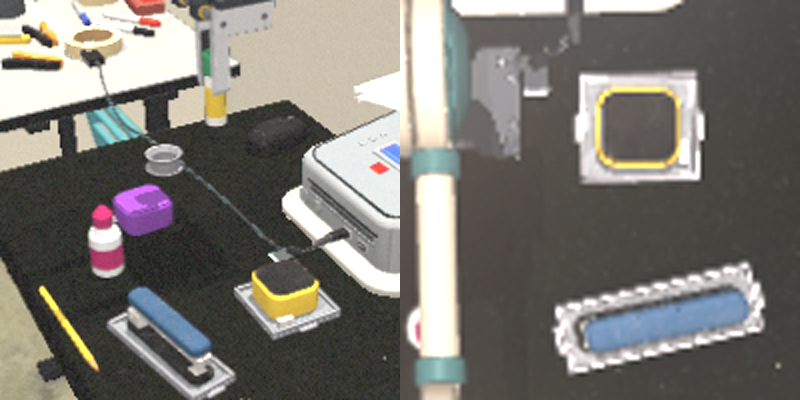

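The tape sits flat inside its tray, and the glue stick is held upright. I'm adding an early-contact check to the placing step, then placing the glue stick.

```bash
sed -i 's/tip+.025+.02\]/tip+.025+.03]/; s/^    gripper_to(opening); r.move_l/    if T.current_ee_pos()[2]-tip-.025>.004: raise SystemExit(f"early contact {T.current_wrist_force()}")\n    gripper_to(opening); r.move_l/' act.py
python3 - <<'E'
from act import *
place(.591,.263,np.pi/2,.047,.05)
pick(.433,.068,np.pi/2,.031,25,.075)
snap("side","top",tag="ink")
import cv2
a=cv2.imread("pics/side_ink.png");b=cv2.imread("pics/top_ink.png")
v=[cv2.resize(a[80:280,120:320],(400,400),interpolation=2),cv2.resize(b[170:270,120:220],(400,400),interpolation=2)]
cv2.imwrite("pics/c4.png",cv2.convertScaleAbs(cv2.hconcat(v),alpha=1.3,beta=15))
E
```

```text
place hit True z err -0.0003
t 30.8583
pick hit False w 0.0372 after lift 0.037 t 35.3167
```

View pics/c4.png

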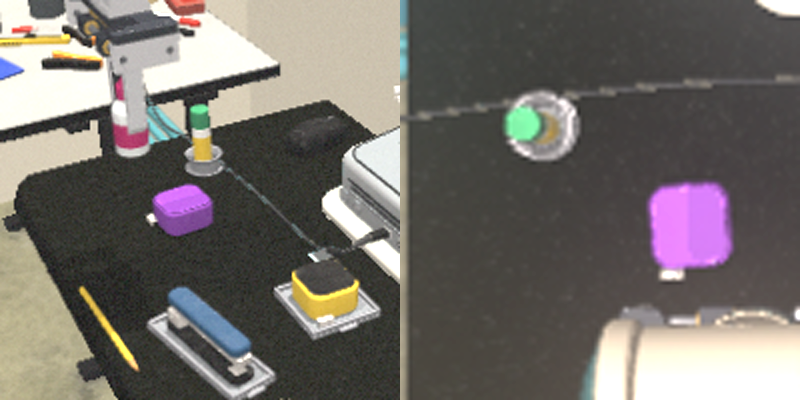

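The glue stick is upright in its cup; the cap's offset from the cup in the top view matches parallax. Now the ink bottle.

```bash
python3 - <<'E'
from act import *
place(.443,-.300,np.pi/2,.035,.065)
go(.30,.35,.25,0); r.hold(.3)
snap("side","top",tag="end"); print(T.current_t())
import cv2
from plant import models
for k in("ink_bottle_mid","glue_stick_mid","stapler_mid","tape_measure_mid","mouse","rubber"): print(k,[(round(d["score"],2),[round(float(x),3) for x in d["at"]]) for d in models.mark_of(k,"top")][:2])
a=cv2.imread("pics/side_end.png");b=cv2.imread("pics/top_end.png")
v=[cv2.resize(a[140:340,150:450][:,:300],(450,300),interpolation=2),cv2.resize(b[110:290,120:380],(450,300),interpolation=2)]
cv2.imwrite("pics/c5.png",cv2.convertScaleAbs(cv2.vconcat(v),alpha=1.3,beta=15))
E
```

```text
place hit True z err -0.0001
t 39.9167
42.6833
ink_bottle_mid [(0.53, [0.439, -0.304, 0.05])]
glue_stick_mid [(0.65, [0.59, 0.261, 0.045])]
stapler_mid [(0.76, [0.432, -0.111, 0.028]), (0.5, [0.742, -0.227, 0.002])]
tape_measure_mid [(0.83, [0.512, 0.146, 0.018]), (0.58, [0.582, -0.092, 0.02])]
mouse [(0.58, [0.771, 0.25, 0.001])]
rubber [(0.65, [0.744, -0.227, 0.004])]
```

View pics/c5.png

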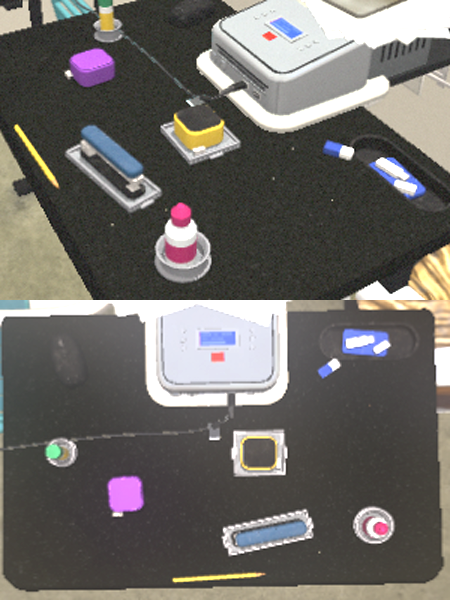

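All four items are seated in their holders: the bottle and glue stick upright, the stapler and tape flat. The mouse and eraser haven't moved, and the arm is clear.

```bash
python3 -c "
from plant import r; r.sign_off()"
```

```text
the job is handed in; nothing more can be done
```

The desk is tidied and handed in. I placed the stapler, the yellow tape measure, the glue stick and the ink bottle in that order, each in its own holder. The last robot time I read before handing in was 42.7 s, against the 106 s limit.

- **Seating:** each item touched its holder's floor within 0.5 mm of the expected height.
- **Final pictures:** the stapler and tape measure lie flat in their trays. The glue stick and bottle stand upright, caps up.
- **Position check:** the final top-view network marks put all four items within about 6 mm of where I placed them. They also put the mouse and eraser where they were at the start.
- **Not a fault:** the network's first hit for the tape measure was the purple look-alike, which I never touched; its second was the real one, in its tray.
- **Not checked:** I did not log peak wrist or contact forces.

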